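Pack the plates into the cart's plate rack

TASK

Pack the tandoor cart for the road: take the chimta off the large plate and lay it flat on top of the wire shelf, and slide each plate in under the shelf, the large one into the wide bay and the small one into the narrow bay, fully home so that the bay's spring catch closes behind it. Do not tip a plate over, and leave the steel bowl on the shelf and the other things on the counter where they are.

Things in the scene. Friction and masses are not known exactly. Their poses are not given: they have to be found in the camera images.
- rack: Fixed steel plate rack, 294 mm wide (y -147 to 147): three 33 mm high, 4 mm thick side sheets (x 0 to 152) carry a low wire shelf; plates slide beneath it on the bare counter. Origin: on the counter, midway across the front ends of the sheets; x straight into the bays (roughly world +y: the mouth faces the robot's right), y left when looking in, z up.
- wide_home (a point): On the counter, where the centre of the large plate lies when home against the back stop of the wide bay: rack x 45, y 64 mm, on the bay's centre line; axes as the rack. The bay is 158 mm between sheets (rack y -15 to 143). The home plate still juts 30 mm out of the mouth.
- narrow_home (a point): On the counter, where the centre of the small plate lies when home against the back stop of the narrow bay: rack x 40, y -81 mm, on the bay's centre line; axes as the rack. The bay is 124 mm between sheets (rack y -143 to -19). The home plate still juts 18 mm out of the mouth.
- shelf_mid (a point): Middle of the top of the wire shelf, 37 mm above the counter; axes as the rack. The shelf spans 144 mm along x (rack x 6 to 150) and 294 mm along y; its underside is 31.7 mm above the counter; wires along x every 25 mm and three cross bars make it level. A guard wire 58 mm above the counter runs along its back edge, at rack x 150.
- plate_large: Large blue melamine plate: round, 150 mm across the rim, 138 mm across the flat foot, 22 mm high, rim wall 4 mm thick and nearly upright, inner floor 4 mm up, about 0.18 kg. Origin: centre of its underside, z up. It starts on the open counter in front of the wide bay, with the chimta lying across its rim.
- plate_small: Small blue melamine plate of the same shape: 116 mm across the rim, 104 mm across the foot, 20 mm high, about 0.11 kg. Origin: centre of its underside, z up. It starts on the open counter in front of the narrow bay.
- chimta: Steel chimta (roti tongs), stiff, 0.12 kg, 200 mm long, lying on edge: its two flat strips stand 16 mm high, joined by a bow at the -x end and spreading to 40 mm apart at the +x end; 32 mm wide over the strips at its origin, which lies near the centre of mass, level with its lower edges. x along its length, z up.
- catch_wide (a joint): Spring catch on the outer (+y) side of the wide bay's mouth, rad: 0 closed (at rest), 0.36 flush with the side sheet, 0.42 the limit. A steel leaf 52 mm long, from 6 to 25 mm above the counter, sloping from its pivot inwards into the path; a plate pushed in presses it aside (1 to 3 N at the tip), and it springs back behind the plate once that is home.
- catch_narrow (a joint): The same kind of catch, on the outer (-y) side of the narrow bay's mouth.
- catch_wide_tip (a point): Free end of the wide bay's catch leaf, at mid height; at rest at rack x -1, y 131 mm. Its pivot pin, 30 mm high, stands at rack x -50, y 149 mm, on a bracket outside the bay.
- catch_narrow_tip (a point): Free end of the narrow bay's catch leaf, at mid height; at rest at rack x -1, y -131 mm. Its pivot pin, 30 mm high, stands at rack x -50, y -149 mm, on a bracket outside the bay.
- belan: Wooden belan (rolling pin), 280 mm long, barrel 37 mm thick, lying on the counter. Origin: under its middle, on the counter, as it lies at the start. Leave it alone.
- brush_holder: Empty grey silicone brush holder, an upright cup 74 mm across, 130 mm high. Origin: centre of its underside. Leave it alone.
- katori: Small round steel bowl, 84 mm across, 40 mm high, standing on the wire shelf near its back edge, on the narrow bay's side. Origin: centre of its underside. Leave it alone.
Things that resemble listed ones, but are neither listed nor needed, are in the scene too. Of the things like the chimta, leave any that is red; of the rest the larger one is meant.

How it is judged:
By the outcome, as a careful person would: the job done as asked, in the order asked, and still so for the second after the job is handed in, with the robot touching nothing.
It also fails if it takes over 70 s, if anything falls off the work surface, if the arm or the gripper's body presses on something with over 40 N, if the wrist force passes 120 N, or if a joint passes its speed limit or range.

ROBOT

A 7-joint arm with a two-finger parallel gripper is mounted at the origin on the work surface. World frame = base frame: x ahead of the robot, y to its left, z up, the work surface at z = 0. Lengths are in m, angles in rad, forces in N, time in s.
With the tool pointing down it reaches from about 0.4 to 0.85 m from the base axis. Payload 10.4 kg.
Tool frame: the origin (TCP) lies midway between the tips of the shut fingers; the grasp point (between the pads) lies 19 mm behind it; z points along the fingers, y is the direction in which the jaws open and shut (so a half turn about z gives the same grasp; the last joint's range is limited). The gripper opens to 87 mm and grips with 3 to 60 N. Pads are 19 mm wide; open, the fingers measure 117 mm over their backs; the gripper's body (75 mm by 190 mm) begins 51 mm behind the grasp point.
Start: joints at [1.307, 0.332, -0.065, 1.46, 0.022, 1.35, -0.088], TCP at [0.149, -0.607, 0.187] pointing down, gripper open.
Joint ranges: [-2.6, 2.6], [-0.5, 2.12], [-1.47, 1.34], [0.16, 2.42], [-1.27, 4.41], [0.06, 2.06], [-2.6, 2.6]. Speed limits (rad/s): [2.22, 2.22, 2.79, 2.79, 3.14, 3.14, 3.14].

INTERFACE

Orientations are given as [roll, pitch, yaw] about the fixed x, y, z axes, in that order (R = Rz(yaw) Ry(pitch) Rx(roll)).
In Python, from bench import ctrl gives the robot as it stands. Calls block until the motion is done:
- ctrl.move_ptp(position, orientation): joint-space move of the TCP to a pose.
- ctrl.move_l(position, rotation=None, velocity=0.15): straight line of the TCP; rotation=None keeps the orientation; velocity is the mean speed in m/s.
- ctrl.set_joints(angles): joint-space move.
- ctrl.release() and ctrl.grasp(effort=None): open the fingers fully, or close them until they stop; effort is the grip in N (None keeps the last).
- ctrl.hold(seconds).
- ctrl.inverse_kinematics(position, orientation): joint angles nearest the present ones, or None.
- ctrl.sense(): the state.
- ctrl.read_camera(name): name is "scene" or "top"; returns a dict with "pixels" (384x512x3 uint8, red, green, blue), "fx", "fy", "cx", "cy" (pixels), "cam_to_world" (4x4, takes a point from camera to world coordinates). Camera axes: x right, y down, z forward; pixel columns grow to the right and rows downward; lengths in m; the calibration is good to about 2 mm. A picture is of the moment at which its call begins. There is no depth.
A pose or a line that the arm cannot do raises ctrl.PlanningError and nothing moves.
- ctrl.close_job(): hands the job in, once; it reports no verdict.
Trained networks look in a picture, given as the dict that the camera call returned (one of the last four; its "shot" number tells which), for a name from the list of things; names that differ only in an ending like _2 or _b are one class to them, and where a whole thing is asked for, a point or a joint stands for the part that bears it (a point fixed in the world has none). Each returns a list of dicts, best first, with "p" (0 to 1); they miss things now and then, are a little off and sometimes report something else, mostly with a low value. They report only what shows in the picture. A call takes as long as a camera call. They do not tell look-alikes from the thing itself.
- ctrl.search_frame(picture, target): "extent" ([left, top, width, height] in pixels, round what is visible of it).
- ctrl.landmark_of(picture, target): "xy" ([column, row] in pixels: a listed point, or the origin of a listed thing).
The state is a dict: "time": time; "qpos": joint angles; "qd": joint speeds; "effort": joint torques, N m; "tool_pos": TCP position; "tcp_rot": TCP orientation; "ft_force": force on the tool from outside, world axes, zero at the start; "wrist_torque": the same for the moment, N m; "opening": opening from 0.0 (shut) to 1.0 (fully open).
Only numpy, scipy, OpenCV 4.12 (cv2) and the standard library are available. Lean on these libraries where they do the work, as an engineer would, in place of code of your own. Each camera call takes 0.05 s, during which the arm holds its last target. There are 200 camera calls.

## Working session

There is one attempt and no reset: what is moved stays moved. The work goes in short steps, each a Python script; the robot and the scene stay as the last script left them, time stands still between calls to the robot, and variables do not carry over. Pictures are saved under pics/ and viewed, about 8 in all and at most 12, crops included, and the job is handed in when it is done.

```bash
ls; mkdir -p pics; cat > h.py <<'E'
import numpy as np, cv2
from bench import ctrl
def shot(cam,name=None,crop=None,scale=1):
    p=ctrl.read_camera(cam)
    if name:
        im=cv2.cvtColor(np.asarray(p["pixels"]),cv2.COLOR_RGB2BGR)
        if crop: im=im[crop[1]:crop[3],crop[0]:crop[2]]
        cv2.imwrite("pics/"+name,cv2.resize(im,None,fx=scale,fy=scale,interpolation=cv2.INTER_CUBIC))
    return p
def w(p,uv,z):
    T=np.array(p["cam_to_world"]);d=T[:3,:3]@np.array([(uv[0]-p["cx"])/p["fx"],(uv[1]-p["cy"])/p["fy"],1])
    return T[:3,3]+d*(z-T[2,3])/d[2]
def px(p,X):
    T=np.array(p["cam_to_world"]);c=T[:3,:3].T@(np.array(X)-T[:3,3])
    return np.array([p["fx"]*c[0]/c[2]+p["cx"],p["fy"]*c[1]/c[2]+p["cy"]])
E
python3 - <<'E'
from h import *
H=dict(rack=0,wide_home=0,narrow_home=0,shelf_mid=.037,plate_large=0,plate_small=0,chimta=.022,catch_wide_tip=.0155,catch_narrow_tip=.0155,belan=0,brush_holder=0,katori=.037)
for cam in("top","scene"):
    p=shot(cam,cam+"0.png",scale=1.5)
    print(cam,np.round(np.array(p["cam_to_world"])[:3,3],3),p["fx"])
    for k,z in H.items():
        for r in ctrl.landmark_of(p,k)[:3]:
            if r["p"]>.15: print(k,round(r["p"],2),np.round(r["xy"],1),np.round(w(p,r["xy"],z),4))
E
```

```text
pics
top [ 0.316 -0.123  1.116] 391.9386650292501
rack 0.98 [183.5 176.5] [0.5887 0.0819 0.    ]
wide_home 0.62 [165.5 195.6] [0.5325 0.1329 0.    ]
narrow_home 0.65 [173.8 152.2] [0.6632 0.1123 0.    ]
shelf_mid 0.94 [154.9 174.7] [0.5861 0.1563 0.037 ]
plate_large 0.97 [262.7 208.6] [ 0.4904 -0.1482  0.    ]
plate_small 0.93 [259.2 149.7] [ 0.6672 -0.1411  0.    ]
chimta 0.79 [135.3 277.6] [0.3016 0.2033 0.022 ]
chimta 0.51 [280.3 281.8] [ 0.285  -0.1919  0.022 ]
chimta 0.48 [261.6 201.2] [ 0.5082 -0.145   0.022 ]
catch_wide_tip 0.35 [177.8 219.5] [0.4602 0.0925 0.0155]
catch_narrow_tip 0.39 [190.8 131.7] [0.7208 0.0604 0.0155]
belan 0.78 [385.4 188.8] [ 0.5434 -0.5055  0.    ]
brush_holder 0.76 [368.1 251.9] [ 0.363  -0.4424  0.    ]
katori 0.65 [150.2 140.7] [0.6873 0.1736 0.037 ]
scene [ 1.343 -0.107  1.012] 485.9635949469894
rack 0.64 [329.5 235.9] [0.5837 0.0849 0.    ]
wide_home 0.69 [348.1 215.1] [0.5157 0.1432 0.    ]
narrow_home 0.61 [346.5 261.2] [0.6634 0.1174 0.    ]
shelf_mid 0.82 [363.5 230.2] [0.5964 0.1654 0.037 ]
plate_large 0.74 [237.8 211.3] [ 0.4921 -0.1535  0.    ]
plate_small 0.92 [243.  260.3] [ 0.6525 -0.1399  0.    ]
plate_small 0.49 [363.1 231.2] [0.5713 0.1741 0.    ]
plate_small 0.21 [239.7 210.2] [ 0.4883 -0.1483  0.    ]
chimta 0.75 [225.1 156.5] [ 0.298  -0.1907  0.022 ]
chimta 0.65 [242.1 212.7] [ 0.5158 -0.141   0.022 ]
catch_wide_tip 0.54 [329.  196.1] [0.4594 0.0972 0.0155]
catch_narrow_tip 0.57 [329.  275.9] [0.7144 0.0661 0.0155]
catch_narrow_tip 0.45 [372.3 258.9] [0.669  0.1779 0.0155]
belan 0.56 [105.9 227.4] [ 0.5358 -0.5045  0.    ]
brush_holder 0.55 [136.5 179.6] [ 0.3619 -0.4478  0.    ]
katori 0.59 [371.9 260.6] [0.6884 0.17   0.037 ]
katori 0.49 [346.1 259.8] [0.6842 0.1088 0.037 ]
```

View pics/top0.png

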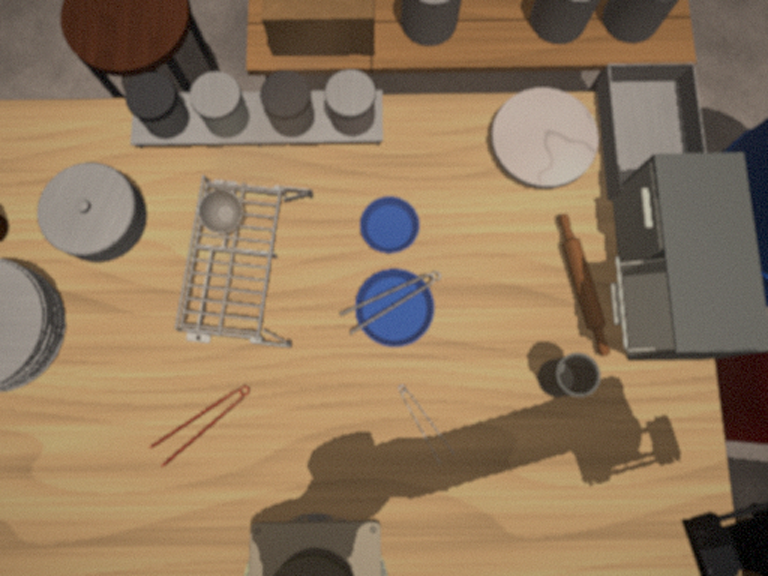

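View pics/scene0.png

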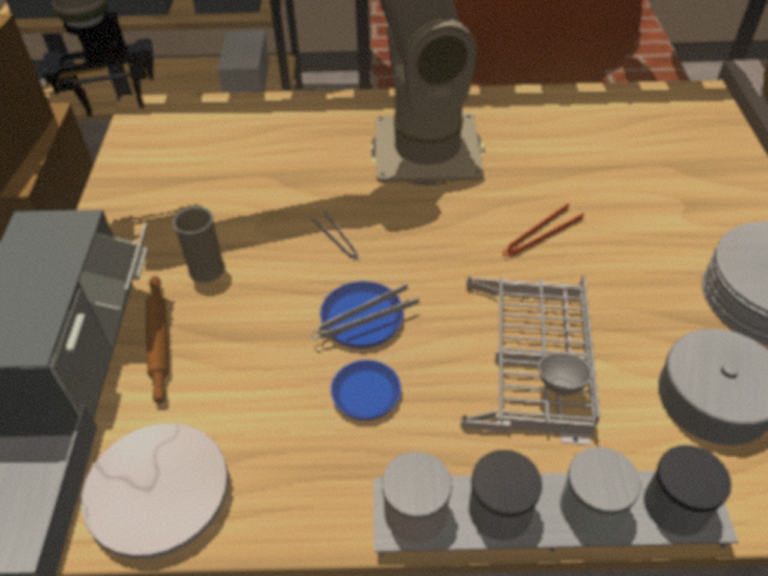

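The two pictures show three things like the chimta, in top-camera pixels:
- a red one at (135,283), to be left
- a small silver one in shadow at (280,282)
- a larger silver one across the blue plate at (262,203), which is the one meant

The rack is at about (155,175). The small plate is at (259,150), and the white plate at (362,92) isn't needed. Next come close crops and blue-mask fits.

```bash
python3 - <<'E'
from h import *
ims=[]
for cam,zs in(("top",1),("scene",1)):
    p=shot(cam); im=np.asarray(p["pixels"])
    hsv=cv2.cvtColor(im,cv2.COLOR_RGB2HSV)
    m=cv2.inRange(hsv,(105,120,40),(130,255,255)); m[:, :200]=0; m[:,320:]=0
    m=cv2.morphologyEx(m,cv2.MORPH_CLOSE,np.ones((7,7)))
    for c in cv2.findContours(m,cv2.RETR_EXTERNAL,cv2.CHAIN_APPROX_NONE)[0]:
        if cv2.contourArea(c)<300: continue
        h=cv2.convexHull(c)[:,0].astype(float)
        for z in(.021,.012):
            q=np.array([w(p,u,z)[:2] for u in h],np.float32)
            (x,y),r=cv2.minEnclosingCircle(q); print(cam,z,round(x,4),round(y,4),round(r,4))
            from scipy.optimize import least_squares
            s=least_squares(lambda v:np.hypot(*(q-v[:2]).T)-v[2],[x,y,r],loss="soft_l1",f_scale=.002); print("   fit",np.round(s.x,4))
    bg=cv2.cvtColor(im,cv2.COLOR_RGB2BGR)
    if cam=="top": A=bg[108:238,110:220]; C=bg[170:240,210:310]
    else: B=bg[180:295,300:405]; D=bg[180:240,200:290]
R=lambda a,s:cv2.resize(a,None,fx=s,fy=s,interpolation=cv2.INTER_CUBIC)
def side(a,b,n):
    H=max(a.shape[0],b.shape[0]); o=np.zeros((H,a.shape[1]+b.shape[1],3),np.uint8)
    o[:a.shape[0],:a.shape[1]]=a;o[:b.shape[0],a.shape[1]:]=b; cv2.imwrite("pics/"+n,o)
side(R(A,4),R(B,3),"rack1.png"); side(R(C,4),R(D,4),"chim1.png")
E
```

```text
top 0.021 0.5001 -0.1466 0.07
   fit [ 0.501  -0.146   0.0688]
top 0.012 0.5017 -0.1468 0.0705
   fit [ 0.5025 -0.1462  0.0693]
top 0.021 0.6624 -0.1394 0.053
   fit [ 0.6621 -0.1398  0.052 ]
top 0.012 0.6653 -0.1396 0.0534
   fit [ 0.6649 -0.1399  0.0524]
scene 0.021 0.6631 -0.137 0.0548
   fit [ 0.6632 -0.1378  0.0538]
scene 0.012 0.6569 -0.1373 0.0553
   fit [ 0.657  -0.1381  0.0543]
scene 0.021 0.5019 -0.1442 0.0702
   fit [ 0.5068 -0.1424  0.065 ]
scene 0.012 0.4942 -0.1445 0.0708
   fit [ 0.4993 -0.1427  0.0656]
```

View pics/rack1.png

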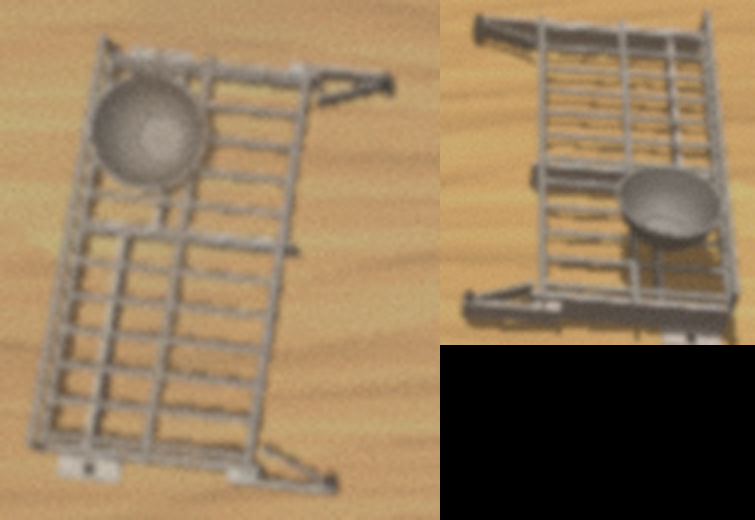

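View pics/chim1.png

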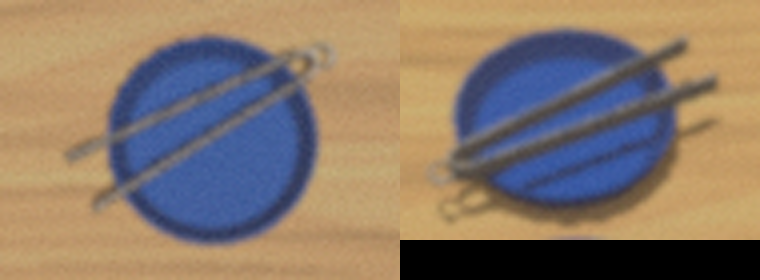

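The crops show the larger silver chimta on the blue plate, bow at top px (291,184) and tips at (228,209) and (234,221), so that choice holds. The rack pins, shelf corners and guard ends show clearly in both views, so I'll fit the rack pose and the chimta from them.

```bash
cat > fit.py <<'E'
from h import *
from scipy.optimize import least_squares
P={c:shot(c) for c in("top","scene")}
picks=[]
def add(c,off,s,l):
    for X,u in l: picks.append((c,np.array(X)/1000.,np.array(u)/s+off))
add("top",(110,108),4,[((-50,-149,30),(390,84)),((-50,149,30),(333,484)),((6,-147,36),(310,78)),((6,147,36),(250,458)),((150,-147,58),(103,42)),((150,147,58),(38,445)),((0,-17,33),(296,250))])
add("scene",(300,180),3,[((-50,-149,30),(28,300)),((-50,149,30),(40,20)),((6,147,36),(103,22)),((6,-147,36),(100,292)),((150,-147,58),(292,300)),((150,147,58),(266,14)),((0,-17,33),(93,170))])
def RW(v,X):
    c,s=np.cos(v[2]),np.sin(v[2]); X=np.asarray(X); return np.array([v[0]+c*X[0]-s*X[1],v[1]+s*X[0]+c*X[1],X[2]])
f=lambda v:np.concatenate([px(P[c],RW(v,X))-u for c,X,u in picks])
for sel in(("top","scene"),("top",),("scene",)):
    r=least_squares(lambda v:np.concatenate([px(P[c],RW(v,X))-u for c,X,u in picks if c in sel]),[.588,.083,1.454],loss="soft_l1",x_scale=[.1,.1,1])
    print(sel,np.round(r.x,4)); 
    if len(sel)==2: v=r.x; print(np.round(f(v).reshape(-1,2),1).tolist())
# chimta: q = ox,oy,yaw ; ends at z .038
t=lambda u:w(P["top"],np.array(u)/4+(210,170),.037)[:2]
s=lambda u:w(P["scene"],np.array([u[0]-400,u[1]])/4+(200,180),.037)[:2]
for n,g,a in(("top",t,((330,52),(68,157),(98,205))),("scene",s,((437,172),(685,43),(715,78)))):
    b,p1,p2=[g(u) for u in a]; m=(p1+p2)/2
    print(n,"bow",b.round(4),"tips",p1.round(4),p2.round(4),"len",np.linalg.norm(m-b).round(4),"spread",np.linalg.norm(p1-p2).round(4),"yaw",np.arctan2(*(m-b)[::-1]).round(3))
E
python3 fit.py; python3 - <<'E'
from h import *
for z in (.022,.038):
  print(w(shot("top"),(261.6,201.2),z),w(shot("scene"),(242.1,212.7),z))
s=ctrl.sense(); print(s["tcp_rot"],s["time"],s["opening"])
E
```

```text
('top', 'scene') [0.5877 0.0822 1.4456]
[[-1.6, -2.0], [-1.8, -0.8], [-1.0, -2.6], [-1.4, 2.5], [-0.2, -1.6], [-2.4, -1.0], [-1.8, -2.1], [-1.2, -1.4], [-1.7, -0.6], [-2.0, -0.9], [-0.9, 1.0], [-0.1, -1.7], [-1.2, -0.3], [-1.1, -2.0]]
('top',) [0.5837 0.0779 1.45  ]
('scene',) [0.5906 0.0848 1.4382]
top bow [ 0.5563 -0.2327] tips [ 0.4842 -0.048 ] [ 0.4503 -0.0688] len 0.1957 spread 0.0397 yaw 2.043
scene bow [ 0.5599 -0.2251] tips [ 0.4535 -0.0611] [ 0.4858 -0.0424] len 0.1954 spread 0.0374 yaw 2.051
[ 0.50815322 -0.14501497  0.022     ] [ 0.51582471 -0.14101866  0.022     ]
[ 0.50534849 -0.14469588  0.038     ] [ 0.52919496 -0.14046176  0.038     ]
[ 3.14156006e+00 -3.62909716e-05  2.40774282e-01] 1.7 0.9993725993561909
```

```bash
sed -i '/^# chimta/,$d' fit.py; cat >> fit.py <<'E'
g=lambda v:np.concatenate([px(P[c],RW(v,X))-u+v[3:] for c,X,u in picks])
r=least_squares(g,[.588,.083,1.446,0,0],loss="soft_l1",x_scale=[.1,.1,1,10,10]); print("off",np.round(r.x,4),np.round(g(r.x).reshape(-1,2),1).tolist())
E
python3 - <<'E'
from fit import *
v=r.x
np.save("rack.npy",v[:3])
o=[]
for c,(a,b,x,y),s in(("top",(110,220,108,238),4),("scene",(300,405,180,295),3.4)):
    im=cv2.resize(cv2.cvtColor(np.asarray(P[c]["pixels"]),cv2.COLOR_RGB2BGR)[x:y,a:b],None,fx=s,fy=s)
    o.append(im)
    def ln(A,B,col):
        q=[tuple(int(t) for t in ((px(P[c],RW(v,np.array(k)/1000))-(a,x)+.5)*s)) for k in(A,B)]; cv2.line(im,*q,col,1)
    for yy in(-147,147): ln((6,yy,36),(150,yy,36),(0,0,255))
    for xx in(6,150): ln((xx,-147,36),(xx,147,36),(0,0,255))
    ln((150,-147,58),(150,147,58),(0,255,0))
    for sg in(-1,1): ln((-50,sg*149,16),(-1,sg*131,16),(255,0,0)); ln((-50,sg*149,0),(-50,sg*149,30),(255,0,255))
    ln((0,-17,0),(0,-17,33),(255,0,255))
H=max(i.shape[0] for i in o); o=[cv2.copyMakeBorder(i,0,H-i.shape[0],0,0,0) for i in o]
cv2.imwrite("pics/ov.png",np.hstack(o))
E
python3 - <<'E'
from h import *
pi=np.pi
ctrl.move_ptp([.512,-.143,.12],[pi,0,-1.095])
ctrl.move_l([.512,-.143,.025],velocity=.12)
f0=ctrl.sense(); print(np.round(f0["ft_force"],2),f0["tool_pos"])
ctrl.grasp(30); s=ctrl.sense(); print(s["opening"]*87,np.round(s["ft_force"],2))
ctrl.move_l([.512,-.143,.07],velocity=.1); ctrl.hold(.2); s=ctrl.sense(); print(s["opening"]*87,np.round(s["ft_force"],2),np.round(s["wrist_torque"],3),s["time"])
shot("scene","lift.png",(190,150,310,260),5)
E
```

```text
('top', 'scene') [0.5877 0.0822 1.4456]
[[-1.6, -2.0], [-1.8, -0.8], [-1.0, -2.6], [-1.4, 2.5], [-0.2, -1.6], [-2.4, -1.0], [-1.8, -2.1], [-1.2, -1.4], [-1.7, -0.6], [-2.0, -0.9], [-0.9, 1.0], [-0.1, -1.7], [-1.2, -0.3], [-1.1, -2.0]]
('top',) [0.5837 0.0779 1.45  ]
('scene',) [0.5906 0.0848 1.4382]
off [0.5869 0.0818 1.4442 1.3708 1.2007] [[0.0, -0.5], [-0.4, 0.7], [0.6, -1.1], [0.1, 3.9], [1.4, -0.2], [-1.0, 0.3], [-0.3, -0.7], [-0.1, -0.6], [-0.4, 0.4], [-0.7, 0.1], [0.2, 2.0], [0.9, -0.7], [0.0, 0.7], [0.0, -1.0]]
[-0.25  0.63  0.46] [ 0.51261131 -0.14309121  0.02573678]
0.6110189748269274 [ 0.2  -0.17  0.75]
0.5915118267682318 [-0.27 -0.46 -0.25] [ 0.056 -0.071 -0.013] 7.1917
```

View pics/ov.png

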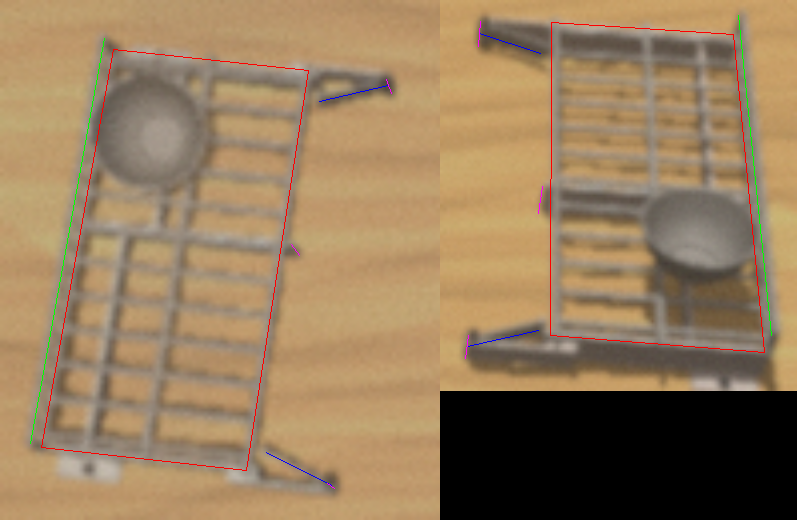

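View pics/lift.png

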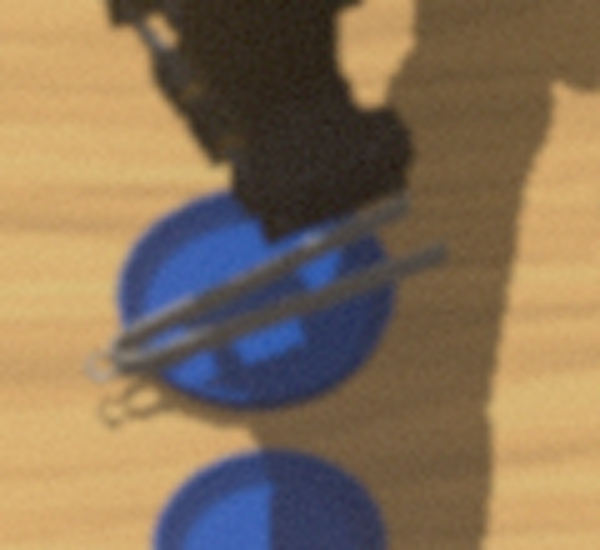

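The rack overlay matches in both views. The grasp closed to 0.6 mm and the chimta is unmoved, with the bow still at scene px (211,223), so the fingers missed it. I'll go back down with the gripper open and look.

```bash
python3 - <<'E'
from h import *
ctrl.release()
ctrl.move_l([.512,-.143,.025],velocity=.15)
s=ctrl.sense(); print(s["tool_pos"],s["tcp_rot"],s["opening"])
o=[]
for c,(x0,y0,x1,y1) in(("scene",(190,150,310,250)),("top",(210,160,310,250))):
    p=shot(c); im=cv2.resize(cv2.cvtColor(np.asarray(p["pixels"]),cv2.COLOR_RGB2BGR)[y0:y1,x0:x1],None,fx=3.6,fy=3.6,interpolation=cv2.INTER_CUBIC)
    d=np.array([.889,.458,0])
    for X,col in((s["tool_pos"],(0,255,0)),(s["tool_pos"]+d*.0435,(0,0,255)),(s["tool_pos"]-d*.0435,(0,0,255))):
        q=(px(p,X)-(x0,y0)+.5)*3.6; cv2.circle(im,(int(q[0]),int(q[1])),3,col,-1)
    o.append(im)
    for r in ctrl.landmark_of(p,"chimta")[:3]: print(c,r,w(p,r["xy"],.022).round(4))
o[1]=cv2.copyMakeBorder(o[1],0,max(0,o[0].shape[0]-o[1].shape[0]),0,0,0)
cv2.imwrite("pics/low.png",np.hstack(o))
E
```

```text
[ 0.51195812 -0.14281508  0.02512831] [ 3.14121558e+00  5.13889256e-04 -1.09475121e+00] 1.0037039797040592
scene {'xy': [242.0, 210.8], 'p': 0.66} [ 0.5092 -0.1413  0.022 ]
scene {'xy': [361.3, 158.3], 'p': 0.62} [0.321  0.2078 0.022 ]
scene {'xy': [224.6, 154.9], 'p': 0.5} [ 0.2911 -0.1923  0.022 ]
top {'xy': [135.2, 278.6], 'p': 0.7} [0.2989 0.2035 0.022 ]
```

View pics/low.png

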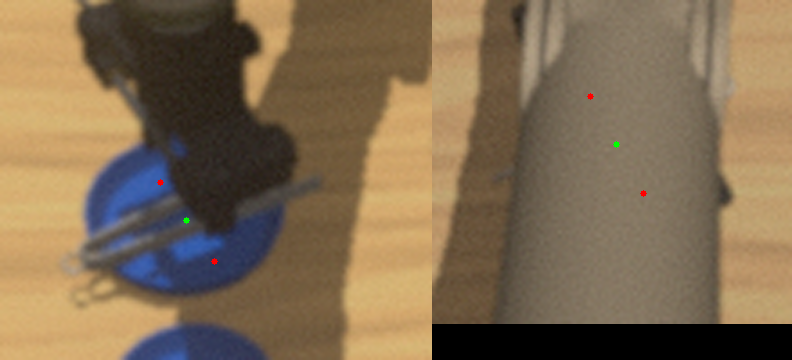

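The open fingertips sit visibly higher than the nominal TCP, with the near tip around crop px (215,230) against an expected (214,262). They reach further out as they shut, so I'll descend lower under force watch and then grip.

```bash
python3 - <<'E'
from h import *
f0=np.array(ctrl.sense()["ft_force"])
z=.025
while z>.010:
    z-=.003; ctrl.move_l([.512,-.143,z],velocity=.03)
    df=np.array(ctrl.sense()["ft_force"])-f0
    if abs(df).max()>3: print("contact",z,df); z+=.002; ctrl.move_l([.512,-.143,z],velocity=.03); break
print("z",z,df.round(2))
ctrl.grasp(30); s=ctrl.sense(); print("open mm",s["opening"]*87,np.round(s["ft_force"],2))
if s["opening"]*87>10:
    ctrl.move_l([.512,-.143,z+.05],velocity=.1)
ctrl.hold(.2); s=ctrl.sense(); print(s["opening"]*87,np.round(s["ft_force"],2),np.round(s["wrist_torque"],3),s["time"],s["tool_pos"])
shot("scene","lift2.png",(190,140,310,250),5)
E
```

```text
z 0.007000000000000005 [ 1.25  0.3  -0.12]
open mm 0.20982874907310958 [-0.05  0.2   0.11]
0.043324637161135486 [-0.6   0.2  -0.23] [0.153 0.027 0.022] 12.6333 [ 0.51200886 -0.14300303  0.00699948]
```

View pics/lift2.png

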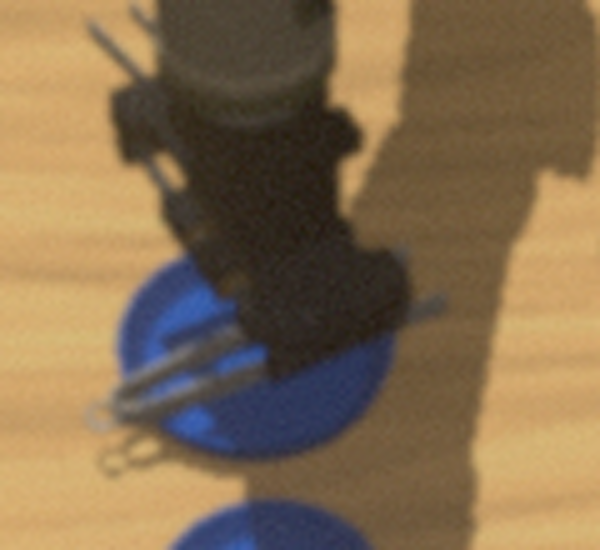

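The fingers shut to 0.04 mm at z=7 mm without moving the chimta. They may be closing between the strips, or my jaw axis may be wrong. I'll project the gripper body box under both jaw-axis hypotheses and compare with the silhouette, whose lower edge runs from about (244,216) to (272,203).

```bash
python3 - <<'E'
from h import *
p=shot("scene"); s=ctrl.sense(); t=np.array(s["tool_pos"])
print("tcp px",px(p,t).round(1),"q",np.round(s["qpos"],3))
a=np.array([-.458,.889,0]); d=np.array([.889,.458,0])
for n,u,v in(("jaw perp",d,a),("jaw along",a,d)):
    print(n,[px(p,t+[0,0,zz]+i*.095*u+j*.0375*v).round(0).tolist() for zz in(.07,) for i in(1,-1) for j in(1,-1)])
    print("  finger box",[px(p,t+[0,0,0]+i*.0095*v+j*.015*u).round(0).tolist() for i in(1,-1) for j in(1,-1)])
im=np.asarray(p["pixels"]).astype(int).sum(2)
for r in range(190,222,3): print(r,[int(c) for c in np.where(im[r,225:290]<130)[0][[0,-1]]+225] if (im[r,225:290]<130).any() else None)
E
```

```text
tcp px [241.6 215.2] q [ 0.477  0.329 -0.333  1.884  0.131  0.949 -2.581]
jaw perp [[271.0, 217.0], [245.0, 229.0], [237.0, 170.0], [212.0, 180.0]]
  finger box [[247.0, 218.0], [242.0, 210.0], [241.0, 220.0], [236.0, 213.0]]
jaw along [[280.0, 194.0], [266.0, 176.0], [213.0, 222.0], [201.0, 202.0]]
  finger box [[248.0, 215.0], [238.0, 220.0], [245.0, 211.0], [235.0, 215.0]]
190 [232, 259]
193 [231, 269]
196 [233, 269]
199 [240, 270]
202 [241, 269]
205 [240, 268]
208 [243, 260]
211 [244, 255]
214 [244, 247]
217 None
220 None
```

The silhouette matches the jaw-perp box horizontally but sits about 13 px too high. The real gripper therefore seems roughly 40 mm above where the nominal TCP is. I'll check the tip height over clear counter.

```bash
python3 - <<'E'
from h import *
ctrl.move_l([.512,-.143,.07],velocity=.2)
ctrl.release()
ctrl.move_ptp([.62,-.30,.06],[np.pi,0,0.])
s=ctrl.sense();t=np.array(s["tool_pos"]);print(t,s["tcp_rot"],np.round(s["qpos"],3),s["time"])
o=[]
for c in("scene","top"):
    p=shot(c); u=px(p,t); x0,y0=int(u[0]-60),int(u[1]-75); S=3.3
    im=cv2.resize(cv2.cvtColor(np.asarray(p["pixels"]),cv2.COLOR_RGB2BGR)[y0:y0+120,x0:x0+120],None,fx=S,fy=S,interpolation=cv2.INTER_CUBIC)
    im=cv2.convertScaleAbs(im,alpha=1.6,beta=20)
    for dz,col in((0,(0,255,0)),(.045,(0,255,255))):
      for dy in(-.0435,0,.0435):
        q=(px(p,t+[0,dy,dz])-(x0,y0)+.5)*S; cv2.circle(im,(int(q[0]),int(q[1])),2,col,-1)
    o.append(im)
cv2.imwrite("pics/tip.png",np.hstack(o))
E
```

```text
[ 0.62005187 -0.29908329  0.06003909] [-3.14106799e+00  2.70397776e-06 -6.30167618e-04] [ 0.661  0.59  -0.4    1.4    0.234  1.199 -1.335] 15.8417
```

View pics/tip.png

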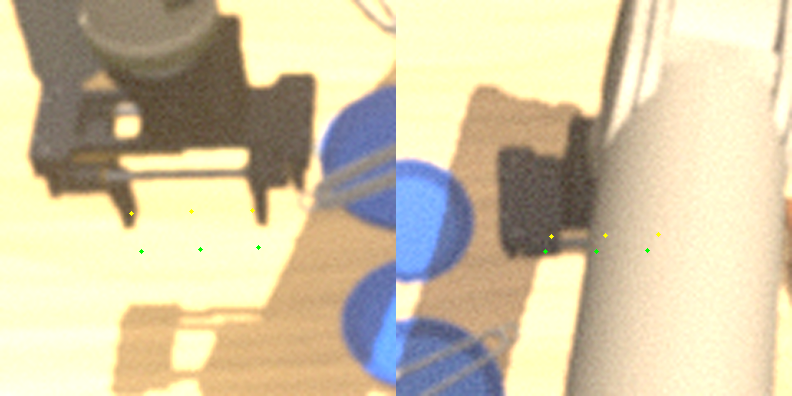

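The open fingertips, at crop px (130,225) and (263,220), sit about 30 mm above the reported TCP, which explains the misses. I'll find the true offset by a guarded touch of the bare counter with the fingers shut.

```bash
python3 - <<'E'
from h import *
ctrl.grasp(10)
t=[.62,-.30]
ctrl.move_l(t+[.006],velocity=.15); ctrl.hold(.1)
f0=np.array(ctrl.sense()["ft_force"]); z=.006
try:
  while z>-.045:
    z-=.002; ctrl.move_l(t+[z],velocity=.04)
    s=ctrl.sense(); df=np.array(s["ft_force"])-f0
    if abs(df[2])>3: print("contact"); break
except ctrl.PlanningError as e: print("plan",e)
print(z,s["tool_pos"],df.round(2),s["time"])
ctrl.move_l(t+[z+.01],velocity=.1)
E
```

```text
contact
-0.03600000000000002 [ 0.62035092 -0.30009768 -0.03533691] [-2.67  0.59  5.44] 23.325
```

The tips are really 35 mm short of the reported TCP. I'll command z = desired tip height - 0.035 from here on.

```bash
cat >> h.py <<'E'
OFF=.035; pi=np.pi
V=np.load("rack.npy") if __import__("os").path.exists("rack.npy") else None
def R(x,y,ztip):  # rack mm -> command
    c,s=np.cos(V[2]),np.sin(V[2]); x,y=x/1e3,y/1e3
    return [V[0]+c*x-s*y,V[1]+s*x+c*y,ztip-OFF]
E
python3 - <<'E'
from h import *
ctrl.move_l([.62,-.30,.06],velocity=.25)
ctrl.release()
ctrl.move_ptp([.512,-.143,.02],[pi,0,-1.095])
ctrl.move_l([.512,-.143,.025-OFF],velocity=.1)
print("down",np.round(ctrl.sense()["ft_force"],1))
ctrl.grasp(35); s=ctrl.sense(); o=s["opening"]*87; print("open",o,s["time"])
if o>15:
    ctrl.move_l([.512,-.143,.07],velocity=.12); s=ctrl.sense(); o=s["opening"]*87
    print("lift",o,np.round(s["ft_force"],2),s["time"])
    if o>15:
        ctrl.move_ptp(R(45,35,.075),[pi,0,V[2]+pi/2-pi]); s=ctrl.sense(); print("over",s["opening"]*87,s["tool_pos"],s["time"])
        shot("scene","over.png",(270,120,420,300),3.3)
E
```

```text
down [ 0.1 -0.4  0.7]
open 30.27549217014085 28.1333
lift 29.85007414196324 [-0.43  0.28 -1.99] 28.95
over 29.8078964376097 [0.55826999 0.12835953 0.03981448] 30.0333
```

```bash
python3 - <<'E'
from h import *
f0=np.array(ctrl.sense()["ft_force"])
for zt in(.044,.0415,.040,.0385):
    ctrl.move_l(R(45,35,zt),velocity=.08); df=np.array(ctrl.sense()["ft_force"])-f0
    if df[2]>2.5: break
print(zt,df.round(2))
ctrl.release()
ctrl.move_l(R(45,35,.09),velocity=.25)
ctrl.move_ptp(R(-150,64,.06),[pi,0,V[2]-pi/2]); 
s=ctrl.sense(); print(s["time"],s["tool_pos"],np.round(s["qpos"],2))
# plates by colour
from scipy.optimize import least_squares
for cam in("top","scene"):
    p=shot(cam,"placed_%s.png"%cam,(110,100,310,250) if cam=="top" else (190,170,410,300),3.6)
    for k in("plate_large","plate_small"):
        for r in ctrl.landmark_of(p,k)[:1]: print(cam,k,r["p"],w(p,r["xy"],0).round(4))
E
```

```text
0.0385 [-5.14 -1.89 12.68]
33.7 [ 0.50462184 -0.05783502  0.02477018] [ 0.46  0.28 -0.49  1.92  0.16  0.98 -1.79]
top plate_large 0.64 [ 0.4968 -0.1443  0.    ]
top plate_small 0.98 [ 0.6737 -0.1409  0.    ]
scene plate_large 0.66 [ 0.4837 -0.148   0.    ]
scene plate_small 0.84 [ 0.6637 -0.1363  0.    ]
```

View pics/placed_scene.png

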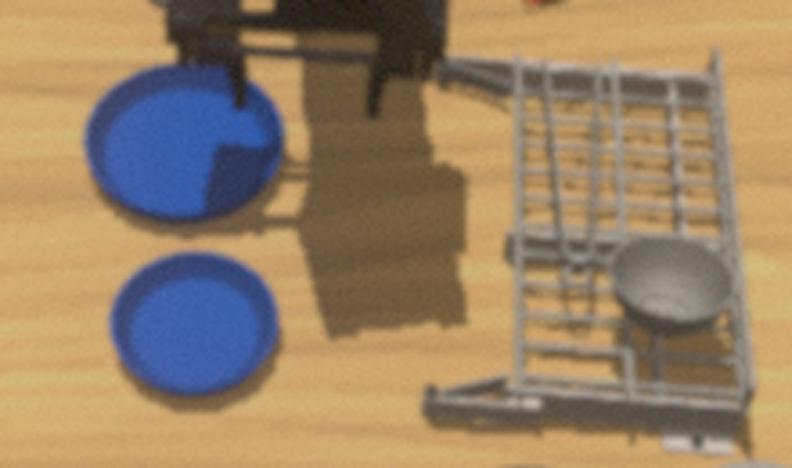

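The chimta lies flat on the shelf, from crop px (570,65) to about (580,320), clear of the katori at (670,285). Both plates are still on the counter. The open two-finger gripper can cradle the large plate, so I'll push that one first with the jaws along rack y.

```bash
python3 - <<'E'
from h import *
ctrl.move_ptp(R(-338,60,.05),[pi,0,V[2]])
ctrl.move_l(R(-338,60,.008),velocity=.15)
s=ctrl.sense(); print(s["time"],np.round(s["qpos"],2)); f0=np.array(s["ft_force"])
ax=np.array([np.cos(V[2]),np.sin(V[2])])
def F():
    d=np.array(ctrl.sense()["ft_force"])-f0; return round(float(-d[:2]@ax),1),round(float(d[2]),1)
ctrl.move_l(R(-170,64,.008),velocity=.14); print(F())
ctrl.move_l(R(-45,64,.008),velocity=.1); print(F())
for x in(-35,-30,-27,-24,-21,-18):
    ctrl.move_l(R(x,64,.008),velocity=.06); f=F(); print(x,f)
    if f[0]>9: break
s=ctrl.sense(); print(s["time"])
p=shot("scene","large.png",(250,170,400,300),4)
E
```

```text
36.0583 [ 0.87  0.45 -0.58  1.86  0.3   0.92  0.03]
(0.2, -0.3)
(0.1, -0.3)
-35 (-0.2, -0.2)
-30 (-0.3, -0.5)
-27 (0.1, -1.1)
-24 (0.1, 0.3)
-21 (4.7, 0.6)
-18 (11.3, 3.0)
40.375
```

View pics/large.png

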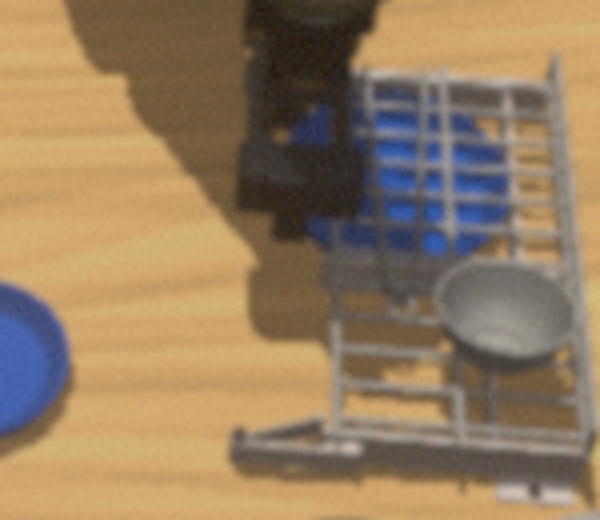

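The large plate is under the wide bay against a firm stop (11 N at x -18), at crop px (400,165), and the bowl and chimta are in place. Now the small plate.

```bash
python3 - <<'E'
from h import *
ctrl.move_l(R(-60,64,.008),velocity=.2)
ctrl.move_l(R(-80,40,.06),velocity=.25)
ctrl.move_ptp(R(-288,-104,.05),[pi,0,V[2]])
ctrl.move_l(R(-288,-104,.008),velocity=.15)
s=ctrl.sense(); print(s["time"]); f0=np.array(s["ft_force"])
ax=np.array([np.cos(V[2]),np.sin(V[2])])
def F():
    d=np.array(ctrl.sense()["ft_force"])-f0; return round(float(-d[:2]@ax),1),round(float(d[2]),1)
ctrl.move_l(R(-255,-104,.008),velocity=.12)
ctrl.move_l(R(-125,-81,.008),velocity=.12); print(F())
ctrl.move_l(R(-46,-81,.008),velocity=.1); print(F())
ctrl.move_l(R(-85,-81,.008),velocity=.2)
ctrl.grasp(10)
ctrl.move_l(R(-40,-81,.008),velocity=.1); print(F())
for x in(-33,-29,-26,-23,-20):
    ctrl.move_l(R(x,-81,.008),velocity=.06); f=F(); print(x,f)
    if f[0]>9: break
print(ctrl.sense()["time"])
ctrl.move_l(R(-60,-81,.008),velocity=.2)
ctrl.move_l(R(-90,-81,.09),velocity=.3)
ctrl.move_ptp(R(-250,150,.16),[pi,0,V[2]])
print(ctrl.sense()["time"])
o=[]
for c,(a,x,b,y) in(("top",(110,105,225,240)),("scene",(300,175,405,298))):
    p=shot(c); im=cv2.resize(cv2.cvtColor(np.asarray(p["pixels"]),cv2.COLOR_RGB2BGR)[x:y,a:b],None,fx=3.6,fy=3.6,interpolation=cv2.INTER_CUBIC)
    def P3(k): 
        k=np.array(k); g=R(k[0],k[1],0); return (px(p,[g[0],g[1],k[2]/1e3])-(a,x)+.5)*3.6
    for sg,cx,cy,r,h in((1,45,64,75,22),(-1,40,-81,58,20)):
        q=np.array([P3((cx+r*np.cos(t),cy+r*np.sin(t),h)) for t in np.linspace(0,2*pi,40)]).astype(np.int32); cv2.polylines(im,[q],True,(0,255,255),1)
        for k in((-1,131*sg,15.5),(-1,139*sg,15.5)): cv2.circle(im,tuple(int(t) for t in P3(k)),2,(0,0,255) if abs(k[1])==131 else (0,255,0),-1)
    o.append(im)
    for k in("catch_wide_tip","catch_narrow_tip","plate_large","plate_small"):
        for r in ctrl.landmark_of(p,k)[:1]:
            g=w(p,r["xy"],.0155 if "tip" in k else 0)[:2]-V[:2]; cc,ss=np.cos(V[2]),np.sin(V[2]); print(c,k,round(r["p"],2),np.round([1e3*(cc*g[0]+ss*g[1]),1e3*(-ss*g[0]+cc*g[1])],0))
H=max(i.shape[0] for i in o); cv2.imwrite("pics/final.png",np.hstack([cv2.copyMakeBorder(i,0,H-i.shape[0],0,0,0) for i in o]))
E
```

```text
42.6
(-0.4, -1.4)
(0.0, -1.2)
(-0.3, -1.7)
-33 (-0.0, -1.4)
-29 (-0.7, -0.8)
-26 (2.0, -1.0)
-23 (8.8, 1.1)
-20 (13.7, 3.1)
48.95
50.8583
top catch_wide_tip 0.37 [ -0. 126.]
top catch_narrow_tip 0.51 [   4. -137.]
top plate_large 0.92 [49. 60.]
top plate_small 0.66 [ 37. -90.]
scene catch_wide_tip 0.42 [  7. 121.]
scene catch_narrow_tip 0.45 [   5. -122.]
scene plate_large 0.86 [49. 77.]
scene plate_small 0.65 [ 42. -67.]
```

View pics/final.png

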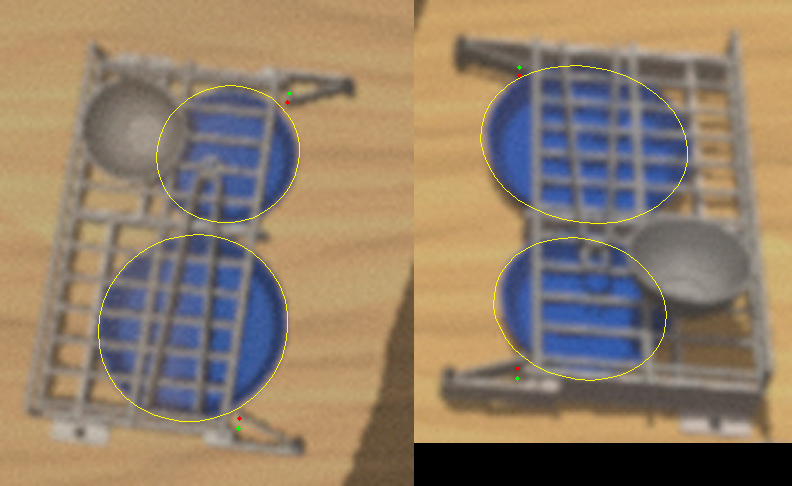

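The plates match the projected home outlines in both views, and both catch leaves stand angled inwards, ending near the closed-tip marks. The chimta and the katori are on the shelf. Handing in.

```bash
python3 -c "
from h import *
print(ctrl.sense()['time']); ctrl.close_job()"
```

```text
51.3583
the job is handed in; nothing more can be done
```

The cart is packed and the job is handed in at 51.4 s of the 70 s allowed; the hand-in reports no verdict.

- **Chimta:** I lifted it off the large plate and laid it flat on the wire shelf, along the shelf's width and clear of the bowl. It pressed down with about 13 N as I set it down.
- **Plates:** I pushed the large plate and then the small one in until they met a firm stop, at about 11 N and 14 N. In the last pictures both match the projected home outlines.
- **Catches:** Both leaves look sprung back into the closed position behind the plates. That is judged from the picture alone: the detector put the tips within about 10 mm of rest, and its p values were only 0.37 to 0.51.
- **Left alone:** The steel bowl looks unmoved in the last pictures. I did not go near the belan, the brush holder or the other two tongs, but I did not re-check them at the end.

**Failed or disagreed on the way:**
- **Missed grasps:** The first two grasps closed on nothing, because the real fingertips sit about 35 mm short of the reported tool point. I measured that by touching the bare counter and corrected for it from then on.
- **Final plate positions:** The detector's plate centres from the two cameras differed by up to 23 mm sideways. I relied on the outline match and the firm stops instead.

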